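Pack four salvaged car parts into their nests

ROBOT

A 6-joint arm with a two-finger parallel gripper is mounted at the origin on the work surface. World frame = base frame: x ahead of the robot, y to its left, z up, the work surface at z = 0. Lengths are in m, angles in degrees, forces in N, time in s.
With the tool pointing down it reaches from about 0.3 to 0.75 m from the base axis. Payload 8.5 kg.
Tool frame: the origin (TCP) lies on the centre line of the jaws, within the pads' length; the fingertips stand tips_ahead ahead of it and the grasp point (between the pads) lies 3 mm ahead of it (tips_ahead is the distance from the TCP to the fingertips, in m); z points along the fingers, y is the line along which they close (so a half turn about z gives the same grasp; the last joint's range is limited). The gripper opens to 85 mm and grips with 20 to 120 N. Pads are 22 mm wide; open, the fingers measure 114 mm over their backs; the gripper's body (76 mm by 85 mm) begins 54 mm behind the grasp point. The pads swing forward as they close: fully open they stand 13 mm farther back than shut.
Start: joints at [54.528, 21.807, 74.336, -0, 83.858, -12.336], TCP at [0.216, 0.506, 0.253] pointing down, gripper open.
Joint ranges: [-178.18, 178.18], [-50.72, 133.34], [12.68, 142.11], [-81.47, 261.47], [9.98, 163.14], [-165.26, 165.26]. Speed limits (degrees/s): [136.94, 136.94, 180, 180, 180, 180].

INTERFACE

Orientations are given as a 3x3 rotation matrix whose columns are the frame's x, y, z axes.
In Python, from rig import observe, get_image, close_job, tips_ahead gives the robot as it stands.
- The arm moves only by the shell command python3 -m creep FILE [FORCE], which reads ROWS from the file FILE. ROWS is a JSON list that holds a single list of rows (three levels of brackets), with 1 to 10 rows, each of 5 numbers: dx, dy, dz in normalised numbers (1 is 0.6 m), then a turn about the tool's z in a scale on which 1.0 is 45 degrees, then the finger opening in m; each row shifts and turns the commanded pose from where the row before left it, along the tool's axes as they then stand; what a row does not reach is not made up. A row lasts 1/10 s, in which the tool goes at most 0.05 m and 8.59 degrees, less where a joint would pass 70% of its speed; a pose out of reach is approached as far as the arm can. The fingers move at their own pace and stop on an object; FORCE is the grip in N (left out, the last holds). Time passes only in rows, so rows that do not move let the fingers close. It prints the time, the measured TCP pose, the force, the opening and the grip force at its end. No shift or turn number may pass 1 either way. Input that does not fit is refused with a message, and nothing moves.
- observe(): the state, without advancing time (a new reading comes with each control period).
- get_image(name): name is "scene" or "top" or "wrist"; returns a dict with "pixels" (400x640x3 uint8, red, green, blue), "depth" (400x640 float32, m along the optical axis (not along the pixel's ray), 0 where there is no reading), "K" (3x3 intrinsics, pixels), "extrinsics" (4x4, takes a point from world to camera coordinates). Camera axes: x right, y down, z forward; pixel columns grow to the right and rows downward; lengths in m; the calibration is good to about 2 mm. A picture is of the moment at which its call begins.
- close_job(): hands the job in; it is judged then, once.
The state is a dict: "time_s": time; "q": joint angles; "qvel": joint speeds; "joint_efforts": joint torques, N m; "position": TCP position; "tool_rot": TCP orientation; "ft_force": force on the tool from outside, world axes, zero at the start; "wrist_torque": the same for the moment, N m; "grip_width": finger opening in m; "gripper_force": force on a finger pad.
Only numpy, scipy, OpenCV 4.12 (cv2) and the standard library are available. Lean on these libraries where they do the work, as an engineer would, in place of code of your own. Each camera call takes 0.05 s, during which the arm holds its last target. There are 200 camera calls.

TASK

Four tested used car parts - a disc horn, a window motor, a black relay module and an amber marker lamp - lie about the packing bench. Put each one into the packing nest whose recess has its shape, right way up, the right way round and lying fully home on the recess floor. Set each part down in its nest rather than dropping it, and leave all four at rest there.

Things in the scene. Friction and masses are not known exactly. Their poses are not given: they have to be found in the camera images.
- horn: Round black disc horn with a steel magnet cup standing on its middle, yellow dot sticker; 0.3 kg. Disc 80 mm diameter, 22 mm high; cup 36 mm diameter, from 22 to 54 mm above the underside: grip it there from above. Starts upright on the bench, any yaw. Origin: centre of the underside; z up along the axis.
- motor: Window motor, 0.45 kg: silver can along x, 40 mm diameter, axis 20 mm up, x = -64 to 0 mm; round black gearbox 68 mm diameter, 34 mm high, centred at x = +30 mm, with a 12 mm shaft stub up to 46 mm. 128 mm long. Mass centre near x = -13 mm; grip across the can (along y) at x = -25 mm. Starts upright on the bench, any yaw. Origin: mid-length, at the underside; x points from can to gearbox, z up.
- relay: Black relay module, a rectangular box 70 mm (x) by 44 mm (y) by 36 mm high, with a white label, yellow dot and grey ribs on top; 0.15 kg. Grip across y (44 mm) from above. Starts upright on the bench, any yaw. Origin: centre of the underside; x along the length, z up. Either way round will do (half turn).
- lamp: Side marker lamp: a long black base 110 mm (x) by 36 mm (y) by 14 mm high under an amber lens 98 mm by 30 mm whose top is 34 mm above the underside; 0.12 kg. Grip the lens across y (30 mm) in the middle, from above. Starts upright on the bench, any yaw. Origin: centre of the underside; x along the length, z up. Either way round will do (half turn).
- horn_nest: Round nest for the horn, 112 mm outside, round recess 96 mm diameter. Fixed; blue-grey rim 8 mm thick, top 9 mm above the bench; pale recess floor at 3 mm; 8 mm play all round the part. Origin: centre of underside (bench height), z up. Part home: origin over this origin, underside 3 mm above it.
- motor_nest: Key-shaped nest for the motor: narrow bay 56 mm wide, x = -72 to -12 mm (can); wide bay 84 mm, x = -12 to +72 mm (gearbox). Fixed; blue-grey rim 8 mm thick, top 9 mm above the bench; pale recess floor at 3 mm; 8 mm play all round the part. Origin: centre of underside (bench height), z up. Part home: origin over this origin, underside 3 mm above it and x along this x (fits one way only).
- relay_nest: Rectangular nest for the relay module, recess 86 mm (x) by 60 mm (y), 102 by 76 mm outside. Fixed; blue-grey rim 8 mm thick, top 9 mm above the bench; pale recess floor at 3 mm; 8 mm play all round the part. Origin: centre of underside (bench height), z up. Part home: origin over this origin, underside 3 mm above it and its x axis along this x axis, either way round.
- lamp_nest: Long narrow nest for the marker lamp, recess 126 mm (x) by 52 mm (y), 142 by 68 mm outside. Fixed; blue-grey rim 8 mm thick, top 9 mm above the bench; pale recess floor at 3 mm; 8 mm play all round the part. Origin: centre of underside (bench height), z up. Part home: origin over this origin, underside 3 mm above it and its x axis along this x axis, either way round.

How it is judged:
By the outcome, as a careful person would: the job done as asked, in the order asked, and still so for the second after the job is handed in, with the robot touching nothing.
It also fails if it takes over 104 s, if anything falls off the work surface, if the arm or the gripper's body presses on something with over 40 N, if the wrist force passes 120 N, or if a joint passes its speed limit or range.

## Working session

There is one attempt and no reset: what is moved stays moved. The work goes in short steps, Python scripts to look and compute and a shell command to move; the robot and the scene stay as the last step left them, time stands still between calls to the robot, and variables do not carry over. Pictures are saved under pics/ and viewed, at most 14 in all, crops included, and the job is handed in when it is done.

```bash
mkdir -p pics; ls
python3 - <<'E'
from rig import *
import cv2,numpy as np
print(observe(),tips_ahead)
for n in("top","scene"):
    d=get_image(n);cv2.imwrite(f"pics/{n}0.png",d["pixels"][:,:,::-1]);np.savez(f"{n}0.npz",**d)
    print(d["K"],d["extrinsics"])
E
```

```text
pics
{'time_s': 0.0, 'q': array([ 5.45276404e+01,  2.18411294e+01,  7.43867687e+01, -1.52307932e-04,
        8.38585467e+01, -1.23363308e+01]), 'qvel': array([-0.01226082,  0.03216024, -0.08475553, -0.02737992, -0.10501883,
       -0.19893135]), 'joint_efforts': array([-3.61107027e-05, -4.48478937e+01, -2.31277871e+01, -1.70671346e-04,
        4.86570527e-03, -4.46415129e-06]), 'position': array([0.21594728, 0.50553292, 0.25269859]), 'tool_rot': array([[-9.19574579e-01,  3.92914534e-01, -8.73387757e-04],
       [ 3.92915374e-01,  9.19573812e-01, -1.23024927e-03],
       [ 3.19761690e-04, -1.47447343e-03, -9.99998862e-01]]), 'ft_force': array([ 0.08362655, -0.53777681,  0.4632057 ]), 'wrist_torque': array([-0.02749817, -0.03741036,  0.0485466 ]), 'gripper_force': 0.0, 'grip_width': 0.08562394065591382} 0.022
[[463.17078388   0.         318.0333897 ]
 [  0.         463.17078388 205.32814662]
 [  0.           0.           1.        ]] [[ 0.02073387 -0.99968104  0.01441945 -0.00940262]
 [-0.99503602 -0.02203731 -0.09704472  0.52288802]
 [ 0.09733154 -0.01233576 -0.99517556  1.22516847]
 [ 0.          0.          0.          1.        ]]
[[500.41525346   0.         321.63539005]
 [  0.         500.41525346 198.70456885]
 [  0.           0.           1.        ]] [[-0.048782    0.99874025 -0.01175696  0.02774974]
 [ 0.68994348  0.02518327 -0.72342505 -0.32968577]
 [-0.72221763 -0.04340176 -0.69030281  1.85421944]
 [ 0.          0.          0.          1.        ]]
```

View pics/top0.png

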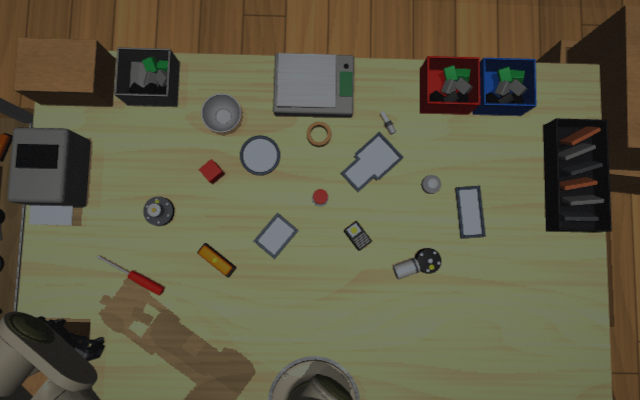

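The top view shows the horn (158,211), lamp (216,260), relay (357,236) and motor (can 405,269, gearbox 429,261). The nests are round (260,155), key (372,162), relay (276,236) and lamp (470,212).

```bash
cat > h.py <<'E'
import numpy as np,cv2
def ray(d,uv,z):
    uv=np.atleast_2d(np.asarray(uv,float));K=d["K"];E=d["extrinsics"];R=E[:3,:3];t=E[:3,3]
    c=-R.T@t; v=np.c_[uv,np.ones(len(uv))]@np.linalg.inv(K).T@R
    return c+v*((z-c[2])/v[:,2])[:,None]
def cloud(d):
    v,u=np.mgrid[:400,:640];D=d["depth"];E=d["extrinsics"]
    p=np.c_[u.ravel(),v.ravel(),np.ones(u.size)]@np.linalg.inv(d["K"]).T*D.reshape(-1,1)
    return ((p-E[:3,3])@E[:3,:3]).reshape(400,640,3)
def rect(xy):
    """centre(mm), long axis yaw, sizes(mm)"""
    (c,s,a)=cv2.minAreaRect((np.asarray(xy)[:,:2]*1000).astype(np.float32))
    if s[0]<s[1]: s=(s[1],s[0]);a+=90
    return np.round(c,1),round((a+90)%180-90,1),np.round(s,1)
E
python3 - <<'E'
from h import *
d=np.load("top0.npz");im=d["pixels"];P=cloud(d)
print("bench z",np.round(np.percentile(P[280:330,300:500,2],[5,50,95])*1000,1))
cv2.imwrite("pics/crop.png",cv2.resize(im[125:290,130:500,::-1],None,fx=2.1,fy=2.1,interpolation=cv2.INTER_CUBIC))
hsv=cv2.cvtColor(im,cv2.COLOR_RGB2HSV)
for n,(u,v) in dict(horn=(158,211),lamp=(216,260),relay=(357,236),motor=(417,265),hn=(260,155),mn=(372,162),rn=(276,236),ln=(470,212)).items():
    m=np.zeros((400,640),bool);m[v-32:v+33,u-32:u+33]=1
    for lo in(5,12,18,28,40):
        k=m&(P[...,2]>lo/1000)
        k=cv2.morphologyEx(k.astype(np.uint8),cv2.MORPH_CLOSE,np.ones((3,3)))
        nb,L,S,C=cv2.connectedComponentsWithStats(k)
        if nb<2: continue
        i=1+np.argmax(S[1:,4])
        if S[i,4]<12: continue
        q=P[L==i]
        print(n,lo,S[i,4],*rect(q),"mean",np.round(q.mean(0)*1000,1),"z95",round(np.percentile(q[:,2],95)*1000,1))
    print(n,im[v,u],hsv[v,u])
E
```

```text
bench z [-5.1 -0.9  3.3]
horn 5 752 [441.1 257.4] 70.8 [479.9  82.9] mean [498.  426.2  34.3] z95 55.0
horn 12 707 [439.  251.4] 70.8 [467.   82.9] mean [497.9 426.1  36.2] z95 55.2
horn 18 689 [439.  251.4] 70.8 [467.   82.9] mean [498.2 426.7  36.7] z95 55.2
horn 28 183 [454.6 240.2] 77.0 [458.6  34.6] mean [497.8 427.2  56.8] z95 56.9
horn 40 162 [453.1 233.3] 77.0 [444.3  34.3] mean [498.3 427.7  60. ] z95 57.0
horn [119 125 130] [104  22 130]
lamp 5 567 [365.7 173.4] 87.1 [308.3  86.7] mean [371.6 265.7  38.4] z95 36.7
lamp 12 517 [367.  170.8] 87.2 [303.3  83.6] mean [371.2 265.6  41.3] z95 36.8
lamp 18 435 [367.1 167.6] 88.7 [299.1  75. ] mean [371.  266.8  46.5] z95 37.0
lamp 28 399 [368.7 166.9] 88.8 [297.8  71.5] mean [371.  268.1  45.4] z95 37.0
lamp [119 116  33] [ 29 184 119]
relay 5 464 [414.6 -68.3] -54.2 [154.3  78.4] mean [ 443.2 -104.6   41.7] z95 39.5
relay 12 454 [415.1 -64.1] -54.2 [148.2  72.7] mean [ 443.6 -104.8   39.8] z95 39.4
relay 18 448 [415.1 -64.1] -54.2 [148.2  72.7] mean [ 443.7 -105.    40.1] z95 39.4
relay 28 439 [415.1 -64.1] -54.2 [148.2  72.7] me
[... 722 characters left out ...]
33.8 239.9  30.8] z95 40.8
hn 28 22 [731.1 238.2] -51.3 [30.9  9.4] mean [730.8 237.7  36.9] z95 40.9
hn [120 125 132] [108  23 132]
mn 5 782 [570.8 -72.6] -43.6 [369.4 104.1] mean [ 645.7 -139.6   18.9] z95 12.2
mn 12 20 [ 733.1 -201.5] -89.3 [16.8  9. ] mean [ 734.7 -200.    16.9] z95 20.0
mn [120 125 132] [108  23 132]
rn 5 622 [420.5  90.1] 51.7 [138.2 101.8] mean [437.6 114.3  15.9] z95 11.5
rn [120 125 132] [108  23 132]
ln 5 585 [ 496.3 -217.2] -84.2 [485.7 141.9] mean [ 516.9 -416.4   14.9] z95 12.0
ln 12 32 [ 586.9 -328.5] 2.8 [27.4 13.3] mean [ 587.6 -327.3   22.6] z95 30.8
ln 18 28 [ 587.  -325.9] -3.1 [28.   8.9] mean [ 588.  -326.4   23.8] z95 30.9
ln [120 124 131] [109  21 131]
```

View pics/crop.png

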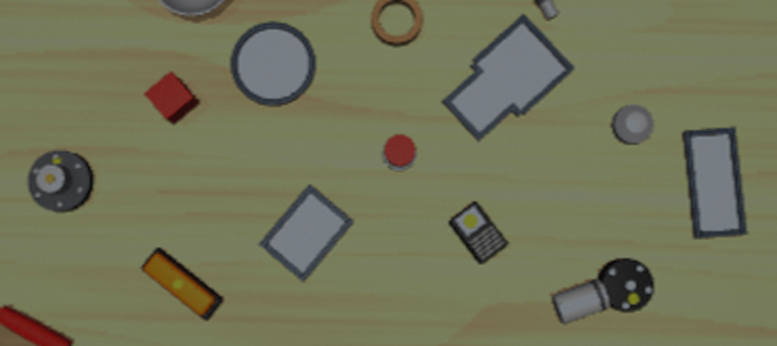

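The crop confirms which item is which. The round, key, relay and lamp nests are all clear, and the neighbouring loose items (red block, red cap, grey knob) are clutter. Missing depth readings spoiled the fits, so I'll redo them with colour contours cast onto planes.

Run:
```python
from h import *
d=np.load("top0.npz");im=d["pixels"];P=cloud(d);ok=d["depth"]>0
Z=np.where(ok,P[...,2],np.nan)*1000
hsv=cv2.cvtColor(im,cv2.COLOR_RGB2HSV)
print("wood hsv",hsv[300,450],"rim",im[155,241],hsv[155,241])
def blob(m,u,v,r=30):
    k=np.zeros((400,640),np.uint8);k[v-r:v+r+1,u-r:u+r+1]=m[v-r:v+r+1,u-r:u+r+1]
    cs,_=cv2.findContours(k,cv2.RETR_EXTERNAL,cv2.CHAIN_APPROX_NONE)
    return max(cs,key=cv2.contourArea)[:,0].astype(float)
grey=(hsv[...,1]<70)
for n,u,v in(("hn",260,155),("mn",372,162),("rn",276,236),("ln",470,212)):
    xy=ray(d,blob(grey,u,v),.009)[:,:2]
    pale=grey&(im[...,2]>105)
    xf=ray(d,blob(pale,u,v),.003)[:,:2]
    print(n,*rect(xy),"floor",*rect(xf))
    if n=="hn": print(cv2.minEnclosingCircle((xy*1000).astype(np.float32)),cv2.minEnclosingCircle((xf*1000).astype(np.float32)))
    if n=="mn": 
        mm=cv2.moments((xf*1000).astype(np.float32)); print("centroid floor",mm["m10"]/mm["m00"],mm["m01"]/mm["m00"])
for n,u,v,bands in(("horn",158,211,[(16,30),(48,62)]),("lamp",216,260,[(25,42)]),("relay",357,236,[(30,45)]),("motor",429,261,[(28,40)]),("motorall",417,265,[(12,50)])):
    for lo,hi in bands:
        m=(Z>lo)&(Z<hi); c=blob(m,u,v,24); h=np.nanmedian(Z[m&(cv2.drawContours(np.zeros((400,640),np.uint8),[c.astype(int)],-1,1,-1)>0)])
        q=ray(d,c,min(h,99)/1000)[:,:2]
        print(n,lo,"z",h,*rect(q),"circ",np.round(np.r_[cv2.minEnclosingCircle((q*1000).astype(np.float32))[0]],1))
amb=(hsv[...,0]<32)&(hsv[...,1]>150)
print("lamp amber",*rect(ray(d,blob(amb,216,260),.034)))
blk=(hsv[...,2]<70); print("gear",*rect(ray(d,blob(blk,429,261,18),.034)))
silver=(hsv[...,1]<40)&(im[...,2]>70)
print("can",*rect(ray(d,blob(silver,405,269,16),.035)))
```

```text
wood hsv [ 36  56 124] rim [47 54 62] [106  62  62]
hn [676.3 160.2] -52.7 [137.4 127.9] floor [662.  165.4] 1.7 [90.2 88.7]
((674.6123046875, 165.15248107910156), 84.60034942626953) ((661.4585571289062, 166.43873596191406), 46.67295837402344)
mn [ 648.6 -145.6] 0.9 [169.1 167. ] floor [ 645.7 -140.1] -46.5 [142.5  83.3]
centroid floor 650.5325829931559 -145.11892725937759
rn [442.8 113.9] -88.8 [162.8 127.5] floor [440.3 115.4] -38.7 [84.4 59.3]
ln [ 520. -415.] -88.8 [166.5 151.6] floor [ 517.  -417.4] 5.5 [124.3  48.9]
horn 16 z 22.077103728992107 [498.7 430.7] -87.1 [77.7 76. ] circ [499.  431.3]
horn 48 z 53.546658487532284 [498.4 430.9] -88.7 [34.3 31.6] circ [499.1 430.5]
lamp 25 z 32.86763917486356 [371.2 270.3] 53.1 [98.1 30.1] circ [369.7 271.4]
relay 30 z 35.34203596768798 [ 443.5 -106.2] 38.3 [69.3 44.2] circ [ 443.2 -105.3]
motor 28 z 33.478485125081065 [ 378.8 -278.4] -82.1 [101.9  66.7] circ [ 369.7 -278. ]
motorall 12 z 33.466767569575076 [ 371.6 -265.8] -71.0 [129.7  67.3] circ [ 373.4 -264.9]
lamp amber [372.2 271.1] 53.1 [99.2 31.3]
gear [ 381.  -290.1] -65.1 [73.1 68.2]
can [ 359.7 -238.1] -70.7 [65.  36.4]
```

```bash
cat > go.py <<'E'
import sys,numpy as np
from rig import observe
# usage: go.py x y z(mm) phi(deg, tool y axis yaw): deltas in present tool axes
x,y,z,p=map(float,sys.argv[1:5]);o=observe();R=o["tool_rot"]
d=R.T@(np.array([x,y,z])/1000-o["position"]);ph=np.degrees(np.arctan2(R[1,1],R[0,1]))
print("t",round(o["time_s"],1),"d",np.round(d,4),"turn",round((ph-p+180)%360-180,1),"phi",round(ph,1),"q6",round(o["q"][5]),"grip",round(o["grip_width"],4),"ft",np.round(o["ft_force"],1))
E
python3 go.py 498.8 430.8 120 66.9
```

```text
t 0.1 d [-0.2895  0.0425  0.1326] turn -0.0 phi 66.9 q6 -12 grip 0.0852 ft [-0.4 -0.2 -0. ]
```

The manual's scale: shifts go in shares of 0.6 m and turns go in shares of 45 degrees. Converting my numbers, -0.04 m is -0.0667, 0.02 m is 0.0333.

```bash
echo '[[[-0.0667,0.01,0.0167,0,0.07],[-0.0667,0.01,0.0333,0,0.07],[-0.0667,0.01,0.0333,0,0.07],[-0.0667,0.01,0.0333,0,0.07],[-0.0667,0.01,0.0333,0,0.07],[-0.0667,0.01,0.0333,0,0.07],[-0.0667,0.0108,0.0333,0,0.07],[-0.0158,0,0.0043,0,0.07],[0,0,0,0,0.07],[0,0,0,0,0.07]]]' > mv.in && python3 -m creep mv.in 40; python3 go.py 498.8 430.8 48 66.9
python3 - <<'E'
from rig import *
import cv2
d=get_image("wrist");cv2.imwrite("pics/w1.png",d["pixels"][:,:,::-1])
E
```

```text
time_s: 1.1
position: [0.4981, 0.4316, 0.1212]
tool_rot: [[-0.92, 0.392, -0.0], [0.392, 0.92, 0.0], [0.0, 0.0, -1.0]]
ft_force: [-0.1, -0.6, 0.5]
grip_width: 0.0701
gripper_force: 0.0
t 1.1 d [-0.0009 -0.0004  0.0732] turn -0.0 phi 66.9 q6 -36 grip 0.0701 ft [-0.1 -0.6  0.5]
```

View pics/w1.png

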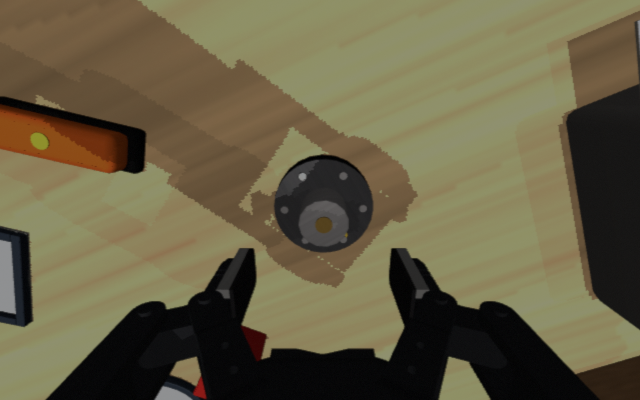

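The wrist view shows the cup at (323,224), midway between the pads (254 and 391), so the alignment is good. Next: descend, grip and lift.

To row units: 0.02 m is 0.0333, 0.013 m is 0.0217.

```bash
echo '[[[-0.0017,0,0.0333,0,0.07],[0,0,0.0333,0,0.07],[0,0,0.0333,0,0.07],[0,0,0.0217,0,0.07],[0,0,0,0,0.07],[0,0,0,0,0.03],[0,0,0,0,0.03],[0,0,0,0,0.03],[0,0,0,0,0.03],[0,0,0,0,0.03]]]' > mv.in && python3 -m creep mv.in 40; python3 go.py 498.8 430.8 48 66.9
```

```text
time_s: 2.15
position: [0.5003, 0.4312, 0.0492]
tool_rot: [[-0.92, 0.393, 0.002], [0.393, 0.92, 0.001], [-0.001, 0.002, -1.0]]
ft_force: [-1.6, 0.0, 6.6]
grip_width: 0.0347
gripper_force: 40.3
t 2.1 d [ 0.0013 -0.0009  0.0012] turn -0.0 phi 66.9 q6 -36 grip 0.0347 ft [-1.6  0.   6.6]
```

To row units: -0.03 m is -0.05, -0.02 m is -0.0333.

```bash
echo '[[[0,0,-0.0167,0,0.03],[0,0,-0.05,0,0.03],[0,0,-0.05,0,0.03],[0,0,-0.0333,0,0.03],[0,0,0,0,0.03]]]' > mv.in && python3 -m creep mv.in; python3 go.py 661.7 165.9 130 66.9
```

```text
time_s: 2.65
position: [0.5008, 0.4312, 0.1411]
tool_rot: [[-0.92, 0.393, 0.005], [0.393, 0.92, 0.003], [-0.003, 0.005, -1.0]]
ft_force: [0.1, 0.9, -2.1]
grip_width: 0.0349
gripper_force: 40.4
t 2.6 d [-0.2521 -0.1808  0.0112] turn -0.0 phi 66.9 q6 -36 grip 0.0349 ft [ 0.1  0.9 -2.1]
```

To row units: -0.035 m is -0.0583, -0.025 m is -0.0417.

```bash
echo '[[[-0.025,-0.0167,0,0,0.03],[-0.0583,-0.0417,0,0,0.03],[-0.0583,-0.0417,0,0,0.03],[-0.0583,-0.0417,0,0,0.03],[-0.0583,-0.0417,0,0,0.03],[-0.0583,-0.0417,0,0,0.03],[-0.0583,-0.0417,0,0,0.03],[-0.0333,-0.025,0,0,0.03],[-0.0117,-0.01,0,0,0.03],[0,0,0,0,0.03]]]' > mv.in && python3 -m creep mv.in; python3 go.py 661.7 165.9 53 66.9
```

```text
time_s: 3.65
position: [0.6605, 0.1637, 0.1362]
tool_rot: [[-0.919, 0.395, -0.003], [0.395, 0.919, -0.0], [0.002, -0.001, -1.0]]
ft_force: [-0.8, 0.9, -2.9]
grip_width: 0.0347
gripper_force: 40.5
t 3.6 d [-0.0004  0.0027  0.0832] turn -0.2 phi 66.7 q6 -63 grip 0.0347 ft [-0.8  0.9 -2.9]
```

To row units: 0.02 m is 0.0333, 0.01 m is 0.0167.

```bash
echo '[[[0,0.0033,0.0333,0,0.03],[0,0,0.0333,0,0.03],[0,0,0.0333,0,0.03],[0,0,0.0167,0,0.03],[0,0,0.0083,0,0.03],[0,0,0,0,0.03]]]' > mv.in && python3 -m creep mv.in; python3 go.py 661.7 165.9 52.2 66.9
```

```text
time_s: 4.25
position: [0.661, 0.1676, 0.0625]
tool_rot: [[-0.92, 0.392, -0.001], [0.392, 0.92, 0.0], [0.001, -0.0, -1.0]]
ft_force: [0.8, -0.8, -2.6]
grip_width: 0.0346
gripper_force: 40.5
t 4.2 d [-0.0013 -0.0013  0.0103] turn 0.0 phi 66.9 q6 -63 grip 0.0346 ft [ 0.8 -0.8 -2.6]
```

To row units: 0.004 m is 0.0067, 0.003 m is 0.005.

```bash
echo '[[[-0.0017,-0.0017,0.0067,0,0.03],[0,0,0.005,0,0.03],[0,0,0.0033,0,0.03],[0,0,0.0017,0,0.03],[0,0,0,0,0.03]]]' > mv.in && python3 -m creep mv.in; python3 go.py 661.7 165.9 52.2 66.9
```

```text
time_s: 4.75
position: [0.6619, 0.1657, 0.0527]
tool_rot: [[-0.92, 0.393, -0.0], [0.393, 0.92, -0.0], [0.0, -0.0, -1.0]]
ft_force: [-0.8, -1.0, -2.0]
grip_width: 0.0347
gripper_force: 40.5
t 4.8 d [0.0002 0.0001 0.0005] turn -0.0 phi 66.9 q6 -63 grip 0.0347 ft [-0.8 -1.  -2. ]
```

To row units: 0.001 m is 0.0017.

```bash
echo '[[[0,0,0.0017,0,0.03],[0,0,0,0,0.03]]]' > mv.in && python3 -m creep mv.in; python3 go.py 661.7 165.9 52.2 66.9
```

```text
time_s: 4.95
position: [0.662, 0.1658, 0.0523]
tool_rot: [[-0.92, 0.393, 0.001], [0.393, 0.92, -0.0], [-0.001, 0.0, -1.0]]
ft_force: [-2.1, -0.8, 2.3]
grip_width: 0.0349
gripper_force: 40.6
t 5.0 d [0.0003 0.     0.0001] turn -0.0 phi 66.9 q6 -63 grip 0.0349 ft [-2.1 -0.8  2.3]
```

To row units: -0.04 m is -0.0667, -0.03 m is -0.05.

```bash
echo '[[[0,0,0,0,0.06],[0,0,0,0,0.06],[0,0,0,0,0.06],[0,0,-0.0167,0,0.06],[0,0,-0.05,0,0.06],[0,0,-0.0667,0,0.06],[0,0,-0.05,0,0.06],[0,0,0,0,0.07]]]' > mv.in && python3 -m creep mv.in 60; python3 go.py 363.5 -242.2 110 19
```

```text
time_s: 5.75
position: [0.6635, 0.166, 0.1678]
tool_rot: [[-0.92, 0.393, 0.01], [0.393, 0.92, 0.001], [-0.009, 0.005, -1.0]]
ft_force: [0.2, 0.1, 0.9]
grip_width: 0.0697
gripper_force: 0.0
t 5.8 d [ 0.1161 -0.4935  0.0545] turn 47.9 phi 66.9 q6 -63 grip 0.0697 ft [0.2 0.1 0.9]
```

To row units: -0.045 m is -0.075, -0.02 m is -0.0333.

```bash
echo '[[[0.01,-0.0333,0,0,0.07],[0.0167,-0.075,0,0,0.07],[0.0167,-0.075,0,0,0.07],[0.0167,-0.075,0,0,0.07],[0.0167,-0.075,0,0,0.07],[0.0167,-0.075,0,0,0.07],[0.0167,-0.075,0,0,0.07],[0.0167,-0.075,0,0,0.07],[0.0167,-0.075,0,0,0.07],[0.0167,-0.075,0,0,0.07]]]' > mv.in && python3 -m creep mv.in; echo '[[[0.0167,-0.075,0,0,0.07],[0.0167,-0.04,0.0167,0,0.07],[0,0,0.0167,0.1778,0.07],[0,0,0.0167,0.1778,0.07],[0,0,0.0167,0.1778,0.07],[0,0,0.0167,0.1778,0.07],[0,0,0,0.1778,0.07],[0,0,0,0.1778,0.07],[0,0,0,0,0.07]]]' > mv.in && python3 -m creep mv.in; python3 go.py 363.5 -242.2 110 19
python3 - <<'E'
from rig import *
import cv2
d=get_image("wrist");cv2.imwrite("pics/w2.png",d["pixels"][:,:,::-1])
d=get_image("top");cv2.imwrite("pics/t2.png",d["pixels"][120:300,130:500,::-1])
E
```

```text
time_s: 6.75
position: [0.4053, -0.1885, 0.1619]
tool_rot: [[-0.92, 0.393, 0.0], [0.393, 0.92, -0.0], [-0.0, -0.0, -1.0]]
ft_force: [1.1, -0.4, 0.2]
grip_width: 0.07
gripper_force: 0.0
time_s: 7.65
position: [0.3611, -0.2429, 0.1118]
tool_rot: [[-0.322, 0.947, -0.0], [0.947, 0.322, 0.0], [0.0, -0.0, -1.0]]
ft_force: [0.1, -0.3, -0.7]
grip_width: 0.0701
gripper_force: 0.0
t 7.7 d [-0.0001  0.0025  0.0018] turn -0.2 phi 18.8 q6 -68 grip 0.0701 ft [ 0.1 -0.3 -0.7]
```

View pics/w2.png

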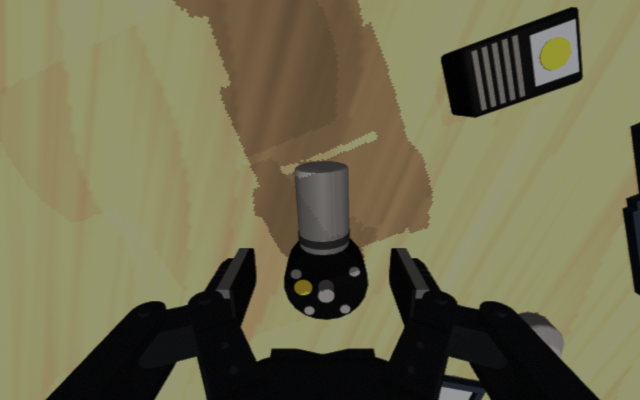

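View pics/t2.png

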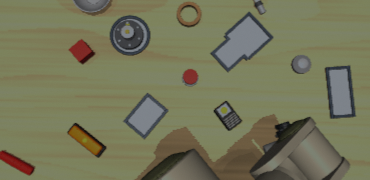

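The wrist view shows the can (column 322) centred between the pads and parallel to them, with the gearbox at (326,280). The top crop shows the horn sitting central in the round nest (130,35). Next: descend on the motor.

To row units: 0.03 m is 0.05, 0.001 m is 0.0017.

```bash
echo '[[[0,0.0017,0.0333,0,0.07],[0,0,0.05,0,0.07],[0,0,0.0333,0,0.07],[0,0,0.015,0,0.07],[0,0,0,0,0.07],[0,0,0.0017,0,0.03],[0,0,0,0,0.03],[0,0,0,0,0.03],[0,0,0,0,0.03],[0,0,0,0,0.03]]]' > mv.in && python3 -m creep mv.in 60; python3 go.py 363.5 -242.2 31 19
```

```text
time_s: 8.75
position: [0.3624, -0.2429, 0.0329]
tool_rot: [[-0.324, 0.946, 0.002], [0.946, 0.324, -0.002], [-0.002, 0.001, -1.0]]
ft_force: [-0.1, 1.3, 8.0]
grip_width: 0.038
gripper_force: 59.2
t 8.8 d [0.0003 0.0013 0.0019] turn -0.1 phi 18.9 q6 -68 grip 0.038 ft [-0.1  1.3  8. ]
```

To row units: -0.04 m is -0.0667, -0.03 m is -0.05.

```bash
echo '[[[0,0,-0.0167,0,0.03],[0,0,-0.05,0,0.03],[0,0,-0.0667,0,0.03],[0,0,-0.05,0,0.03],[0,0,0,0,0.03]]]' > mv.in && python3 -m creep mv.in; python3 go.py 628.5 -122 130 43.5
```

```text
time_s: 9.25
position: [0.3629, -0.2434, 0.1453]
tool_rot: [[-0.324, 0.946, 0.005], [0.946, 0.324, -0.006], [-0.007, 0.003, -1.0]]
ft_force: [-0.2, -0.5, -6.6]
grip_width: 0.0382
gripper_force: 62.5
t 9.2 d [0.029  0.2906 0.0159] turn -24.6 phi 18.9 q6 -68 grip 0.0382 ft [-0.2 -0.5 -6.6]
```

To row units: 0.04 m is 0.0667, 0.03 m is 0.05, -8 degrees is -0.1778.

```bash
echo '[[[0.0033,0.0333,0,0,0.03],[0.0067,0.0667,0,0,0.03],[0.0067,0.0667,0,0,0.03],[0.0067,0.0667,0,0,0.03],[0.0067,0.0667,0,0,0.03],[0.0067,0.0667,0,0,0.03],[0.0067,0.0667,0,0,0.03],[0.005,0.05,0,0,0.03],[0,0,0,-0.1778,0.03],[0,0,0,-0.1778,0.03]]]' > mv.in && python3 -m creep mv.in;echo '[[[0,0,0,-0.1333,0.03],[0,0,0,-0.0578,0.03],[0,0,0,0,0.03],[0,0,0,0,0.03]]]' > mv.in && python3 -m creep mv.in;  python3 go.py 628.5 -122 36 43.5
python3 - <<'E'
from rig import *
import cv2
d=get_image("wrist");cv2.imwrite("pics/w3.png",d["pixels"][:,:,::-1])
E
```

```text
time_s: 10.25
position: [0.6267, -0.1203, 0.139]
tool_rot: [[-0.577, 0.816, -0.004], [0.816, 0.577, 0.002], [0.004, -0.002, -1.0]]
ft_force: [-0.7, -0.5, -4.9]
grip_width: 0.0376
gripper_force: 62.4
time_s: 10.65
position: [0.6265, -0.1212, 0.1404]
tool_rot: [[-0.687, 0.727, -0.002], [0.727, 0.687, 0.001], [0.002, -0.001, -1.0]]
ft_force: [-0.7, -0.5, -6.0]
grip_width: 0.0381
gripper_force: 62.3
t 10.7 d [-0.0022  0.001   0.1044] turn -0.1 phi 43.4 q6 -65 grip 0.0381 ft [-0.7 -0.5 -6. ]
```

View pics/w3.png

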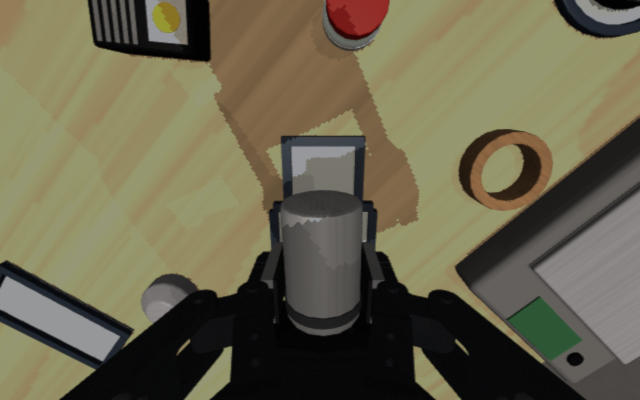

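The wrist view shows the motor held square, its can (column 322) in line with the narrow bay (columns 283–365, centre 324). Next: lower it.

To row units: 0.03 m is 0.05, 0.025 m is 0.0417.

```bash
echo '[[[-0.0033,0.0017,0.0333,0,0.03],[0,0,0.05,0,0.03],[0,0,0.0417,0,0.03],[0,0,0.02,0,0.03],[0,0,0.0083,0,0.03],[0,0,0,0,0.03]]]' > mv.in && python3 -m creep mv.in; python3 go.py 628.5 -122 36 43.5
```

```text
time_s: 11.3
position: [0.6294, -0.1223, 0.0498]
tool_rot: [[-0.688, 0.726, 0.0], [0.726, 0.688, -0.0], [-0.0, 0.0, -1.0]]
ft_force: [0.9, 0.5, -5.4]
grip_width: 0.0381
gripper_force: 62.5
t 11.3 d [ 0.0008 -0.0004  0.0138] turn -0.1 phi 43.4 q6 -65 grip 0.0381 ft [ 0.9  0.5 -5.4]
```

To row units: 0.005 m is 0.0083, 0.004 m is 0.0067.

```bash
echo '[[[0,0,0.0083,0,0.03],[0,0,0.0067,0,0.03],[0,0,0.0033,0,0.03],[0,0,0.0017,0,0.03],[0,0,0.0017,0,0.03],[0,0,0,0,0.03]]]' > mv.in && python3 -m creep mv.in; python3 go.py 628.5 -122 36 43.5
```

```text
time_s: 11.9
position: [0.6292, -0.1222, 0.0368]
tool_rot: [[-0.688, 0.726, 0.0], [0.726, 0.688, -0.0], [-0.0, 0.0, -1.0]]
ft_force: [0.7, -0.3, -5.3]
grip_width: 0.0382
gripper_force: 62.5
t 11.9 d [ 0.0006 -0.0004  0.0008] turn -0.0 phi 43.5 q6 -65 grip 0.0382 ft [ 0.7 -0.3 -5.3]
```

To row units: 0.001 m is 0.0017.

```bash
echo '[[[0,0,0.0017,0,0.03],[0,0,0,0,0.03]]]' > mv.in && python3 -m creep mv.in; python3 go.py 628.5 -122 36 43.5; echo '[[[0,0,0.0008,0,0.03],[0,0,0,0,0.03]]]' > mv.in && python3 -m creep mv.in | grep ft
```

```text
time_s: 12.1
position: [0.6293, -0.1222, 0.0361]
tool_rot: [[-0.688, 0.726, 0.001], [0.726, 0.688, -0.0], [-0.001, 0.0, -1.0]]
ft_force: [-1.2, 0.4, -3.6]
grip_width: 0.0378
gripper_force: 63.1
t 12.1 d [ 0.0007 -0.0005  0.0001] turn -0.0 phi 43.5 q6 -65 grip 0.0378 ft [-1.2  0.4 -3.6]
ft_force: [-3.2, 1.2, 3.7]
```

To row units: -0.04 m is -0.0667, -0.03 m is -0.05.

```bash
echo '[[[0,0,0,0,0.06],[0,0,0,0,0.06],[0,0,0,0,0.06],[0,0,-0.0167,0,0.06],[0,0,-0.05,0,0.06],[0,0,-0.0667,0,0.06],[0,0,-0.05,0,0.06],[0,0,0,0,0.07]]]' > mv.in && python3 -m creep mv.in 40; python3 go.py 443.5 -106.2 110 -51.7
```

```text
time_s: 13.1
position: [0.6309, -0.1227, 0.1508]
tool_rot: [[-0.688, 0.726, 0.009], [0.726, 0.688, -0.003], [-0.009, 0.004, -1.0]]
ft_force: [0.3, 0.3, 0.1]
grip_width: 0.0697
gripper_force: 0.0
t 13.1 d [ 0.1413 -0.1248  0.0391] turn 95.2 phi 43.5 q6 -65 grip 0.0697 ft [0.3 0.3 0.1]
```

To row units: 0.03 m is 0.05, -0.027 m is -0.045, 8 degrees is 0.1778.

```bash
echo '[[[0.0333,-0.03,0,0,0.07],[0.05,-0.045,0,0,0.07],[0.05,-0.045,0,0,0.07],[0.05,-0.045,0,0,0.07],[0.05,-0.0433,0,0,0.07],[0,0,0,0.1778,0.07],[0,0,0.0167,0.1778,0.07],[0,0,0.0167,0.1778,0.07],[0,0,0.0167,0.1778,0.07],[0,0,0.015,0.1778,0.07]]]' > mv.in && python3 -m creep mv.in; echo '[[[0,0,0,0.1778,0.07],[0,0,0,0.1778,0.07],[0,0,0,0.1778,0.07],[0,0,0,0.1778,0.07],[0,0,0,0.1778,0.07],[0,0,0,0.1778,0.07],[0,0,0,0.16,0.07],[0,0,0,0,0.07],[0,0,0,0,0.07]]]' > mv.in && python3 -m creep mv.in; python3 go.py 443.5 -106.2 31 -51.7
python3 - <<'E'
from rig import *
import cv2
d=get_image("wrist");cv2.imwrite("pics/w4.png",d["pixels"][:,:,::-1])
d=get_image("top");cv2.imwrite("pics/t4.png",cv2.resize(d["pixels"][125:290,130:500,::-1],None,fx=2.1,fy=2.1))
E
```

```text
time_s: 14.1
position: [0.442, -0.1065, 0.1059]
tool_rot: [[-0.055, 0.999, -0.0], [0.999, 0.055, -0.0], [-0.0, -0.0, -1.0]]
ft_force: [-1.2, -0.8, 0.3]
grip_width: 0.0703
gripper_force: 0.0
time_s: 15.0
position: [0.4421, -0.1065, 0.1063]
tool_rot: [[0.783, 0.622, 0.0], [0.622, -0.783, -0.0], [-0.0, 0.0, -1.0]]
ft_force: [-0.4, -0.0, -0.3]
grip_width: 0.0701
gripper_force: 0.0
t 15.0 d [0.0013 0.0006 0.0753] turn 0.2 phi -51.5 q6 23 grip 0.0701 ft [-0.4 -0.  -0.3]
```

View pics/w4.png

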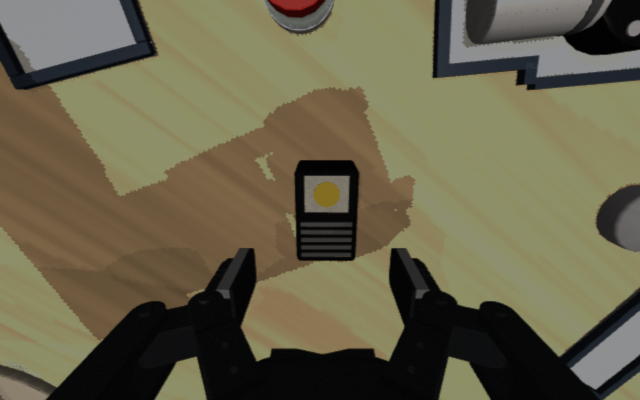

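View pics/t4.png

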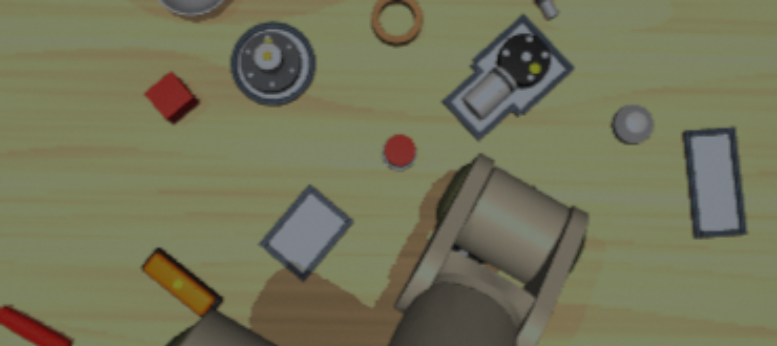

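The wrist view shows the relay (column 326) centred and square between the pads. The top crop shows the motor well seated in the key nest (505,75). Next: descend.

To row units: 0.03 m is 0.05, 0.02 m is 0.0333.

```bash
echo '[[[0.0017,0.001,0.0333,0,0.07],[0,0,0.05,0,0.07],[0,0,0.0333,0,0.07],[0,0,0.0067,0,0.07],[0,0,0,0,0.07],[0,0,0,0,0.03],[0,0,0,0,0.03],[0,0,0,0,0.03],[0,0,0,0,0.03]]]' > mv.in && python3 -m creep mv.in 40; python3 go.py 443.5 -106.2 31 -51.7;  echo '[[[0,0,-0.0167,0,0.03],[0,0,-0.05,0,0.03],[0,0,-0.0667,0,0.03],[0,0,-0.0167,0,0.03],[0,0,0,0,0.03]]]' > mv.in && python3 -m creep mv.in; python3 go.py 440.3 115.4 120 51.3
```

```text
time_s: 16.0
position: [0.4439, -0.1067, 0.0334]
tool_rot: [[0.785, 0.62, 0.002], [0.62, -0.785, -0.001], [0.001, 0.002, -1.0]]
ft_force: [0.0, 0.4, 5.7]
grip_width: 0.0432
gripper_force: 41.4
t 16.0 d [-0.     -0.0006  0.0024] turn -0.0 phi -51.7 q6 23 grip 0.0432 ft [0.  0.4 5.7]
time_s: 16.5
position: [0.4438, -0.1066, 0.124]
tool_rot: [[0.785, 0.619, 0.004], [0.619, -0.785, -0.002], [0.002, 0.004, -1.0]]
ft_force: [-0.4, 0.7, -1.7]
grip_width: 0.043
gripper_force: 41.3
t 16.5 d [ 0.1348 -0.1765  0.0035] turn -103.0 phi -51.7 q6 23 grip 0.043 ft [-0.4  0.7 -1.7]
```

To row units: -0.039 m is -0.065, 0.03 m is 0.05, -8 degrees is -0.1778.

```bash
echo '[[[0.025,-0.0333,0,0,0.03],[0.05,-0.065,0,0,0.03],[0.05,-0.065,0,0,0.03],[0.05,-0.065,0,0,0.03],[0.05,-0.065,0,0,0.03],[0,0,0,-0.1778,0.03],[0,0,0,-0.1778,0.03],[0,0,0,-0.1778,0.03],[0,0,0,-0.1778,0.03],[0,0,0,-0.1778,0.03]]]' > mv.in && python3 -m creep mv.in; echo '[[[0,0,0,-0.1778,0.03],[0,0,0,-0.1778,0.03],[0,0,0,-0.1778,0.03],[0,0,0,-0.1778,0.03],[0,0,0,-0.1778,0.03],[0,0,0,-0.1778,0.03],[0,0,0,-0.1778,0.03],[0,0,0,-0.1556,0.03],[0,0,0,0,0.03],[0,0,0,0,0.03]]]' > mv.in && python3 -m creep mv.in; python3 go.py 440.3 115.4 36.4 51.3
```

```text
time_s: 17.5
position: [0.4395, 0.1154, 0.1209]
tool_rot: [[0.198, 0.98, -0.003], [0.98, -0.198, -0.0], [-0.001, -0.003, -1.0]]
ft_force: [-0.2, 0.2, -1.6]
grip_width: 0.0434
gripper_force: 41.3
time_s: 18.5
position: [0.4399, 0.1154, 0.1215]
tool_rot: [[-0.778, 0.628, -0.002], [0.628, 0.778, 0.0], [0.001, -0.001, -1.0]]
ft_force: [0.3, -0.1, -1.2]
grip_width: 0.0434
gripper_force: 41.3
t 18.5 d [-0.0004  0.0004  0.0851] turn -0.2 phi 51.1 q6 -51 grip 0.0434 ft [ 0.3 -0.1 -1.2]
```

To row units: 0.03 m is 0.05, 0.02 m is 0.0333.

```bash
echo '[[[0,0,0.0333,0,0.03],[0,0,0.05,0,0.03],[0,0,0.0333,0,0.03],[0,0,0.0133,0,0.03],[0,0,0.005,0,0.03],[0,0,0.0017,0,0.03],[0,0,0.0017,0,0.03],[0,0,0,0,0.03]]]' > mv.in && python3 -m creep mv.in; python3 go.py 440.3 115.4 36.4 51.3
```

```text
time_s: 19.3
position: [0.4406, 0.1154, 0.0398]
tool_rot: [[-0.78, 0.626, 0.001], [0.626, 0.78, 0.0], [-0.001, 0.001, -1.0]]
ft_force: [0.8, 0.5, -1.6]
grip_width: 0.0434
gripper_force: 41.3
t 19.3 d [ 0.0002 -0.0002  0.0034] turn -0.0 phi 51.3 q6 -52 grip 0.0434 ft [ 0.8  0.5 -1.6]
```

To row units: 0.001 m is 0.0017.

```bash
echo '[[[0,0,0.0017,0,0.03],[0,0,0.0017,0,0.03],[0,0,0.0017,0,0.03],[0,0,0,0,0.03]]]' > mv.in && python3 -m creep mv.in; echo '[[[0,0,0.0008,0,0.03],[0,0,0,0,0.03]]]' > mv.in && python3 -m creep mv.in; python3 go.py 440.3 115.4 36.4 51.3
```

```text
time_s: 19.7
position: [0.4404, 0.1154, 0.0364]
tool_rot: [[-0.78, 0.626, 0.0], [0.626, 0.78, -0.0], [-0.0, 0.0, -1.0]]
ft_force: [-0.4, -0.2, 1.8]
grip_width: 0.043
gripper_force: 41.7
time_s: 19.9
position: [0.4404, 0.1154, 0.0364]
tool_rot: [[-0.78, 0.626, 0.001], [0.626, 0.78, -0.0], [-0.001, 0.0, -1.0]]
ft_force: [-3.4, -1.8, 9.6]
grip_width: 0.0431
gripper_force: 42.6
t 19.9 d [ 0.0001 -0.     -0.    ] turn -0.0 phi 51.3 q6 -52 grip 0.0431 ft [-3.4 -1.8  9.6]
```

To row units: -0.04 m is -0.0667, -0.03 m is -0.05.

```bash
echo '[[[0,0,0,0,0.06],[0,0,0,0,0.06],[0,0,0,0,0.06],[0,0,-0.0167,0,0.06],[0,0,-0.05,0,0.06],[0,0,-0.0667,0,0.06],[0,0,-0.05,0,0.06],[0,0,0,0,0.06]]]' > mv.in && python3 -m creep mv.in 40; python3 go.py 371.8 270.8 120 -36.9
```

```text
time_s: 20.7
position: [0.4418, 0.1155, 0.1497]
tool_rot: [[-0.78, 0.626, 0.008], [0.626, 0.78, -0.0], [-0.006, 0.005, -1.0]]
ft_force: [0.1, 0.3, -1.0]
grip_width: 0.0602
gripper_force: 0.0
t 20.7 d [0.152  0.0772 0.0292] turn 88.2 phi 51.3 q6 -52 grip 0.0602 ft [ 0.1  0.3 -1. ]
```

To row units: 0.04 m is 0.0667, 0.02 m is 0.0333, 8 degrees is 0.1778.

```bash
echo '[[[0.0333,0.0167,0,0,0.06],[0.0667,0.0333,0,0,0.06],[0.0667,0.0333,0,0,0.06],[0.0667,0.0333,0,0,0.06],[0.02,0.0117,0,0,0.06],[0,0,0.0167,0.1778,0.06],[0,0,0.0167,0.1778,0.06],[0,0,0.0167,0.1778,0.06],[0,0,0,0.1778,0.06],[0,0,0,0.1778,0.06]]]' > mv.in && python3 -m creep mv.in; echo '[[[0,0,0,0.1778,0.06],[0,0,0,0.1778,0.06],[0,0,0,0.1778,0.06],[0,0,0,0.1778,0.06],[0,0,0,0.1778,0.06],[0,0,0,0.1822,0.06],[0,0,0,0,0.06],[0,0,0,0,0.06]]]' > mv.in && python3 -m creep mv.in; python3 go.py 371.8 270.8 38 -36.9
python3 - <<'E'
from rig import *
import cv2
d=get_image("wrist");cv2.imwrite("pics/w5.png",d["pixels"][:,:,::-1])
E
```

```text
time_s: 21.7
position: [0.3695, 0.2704, 0.1152]
tool_rot: [[-0.19, 0.982, -0.002], [0.982, 0.19, -0.001], [-0.0, -0.002, -1.0]]
ft_force: [0.9, -0.6, 0.8]
grip_width: 0.0598
gripper_force: 0.0
time_s: 22.5
position: [0.3697, 0.2705, 0.1156]
tool_rot: [[0.598, 0.802, -0.001], [0.802, -0.598, -0.0], [-0.001, -0.0, -1.0]]
ft_force: [0.3, -0.8, -0.1]
grip_width: 0.0602
gripper_force: 0.0
t 22.5 d [0.0015 0.0015 0.0776] turn 0.2 phi -36.7 q6 58 grip 0.0602 ft [ 0.3 -0.8 -0.1]
```

View pics/w5.png

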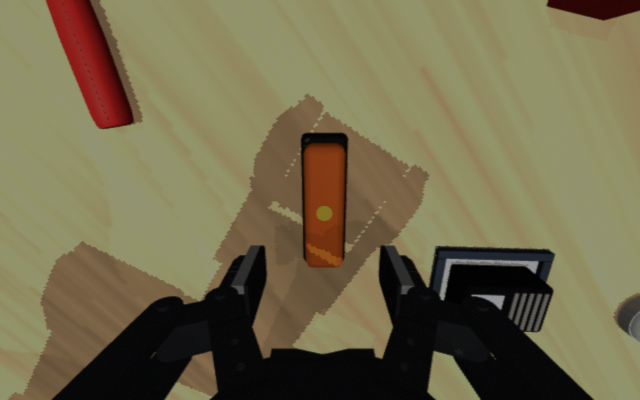

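The lamp (column 325) is centred and parallel between the pads, and the relay is lying in its nest (495,290). Next: descend, grip and lift.

To row units: 0.03 m is 0.05, 0.02 m is 0.0333.

```bash
echo '[[[0.0025,0.0017,0.0333,0,0.06],[0,0,0.05,0,0.06],[0,0,0.0333,0,0.06],[0,0,0.0117,0,0.06],[0,0,0,0,0.06],[0,0,0,0,0.02],[0,0,0,0,0.02],[0,0,0,0,0.02],[0,0,0,0,0.02]]]' > mv.in && python3 -m creep mv.in 40; python3 go.py 371.8 270.8 38 -36.9;  echo '[[[0,0,-0.0167,0,0.02],[0,0,-0.05,0,0.02],[0,0,-0.0667,0,0.02],[0,0,-0.0333,0,0.02],[0,0,0,0,0.02]]]' > mv.in && python3 -m creep mv.in; python3 go.py 517 -417.4 130 -84.5
```

```text
time_s: 23.45
position: [0.3721, 0.2714, 0.0398]
tool_rot: [[0.601, 0.8, 0.002], [0.8, -0.601, 0.001], [0.002, 0.001, -1.0]]
ft_force: [-0.3, -0.6, 7.0]
grip_width: 0.0288
gripper_force: 40.5
t 23.4 d [-0.0007  0.0001  0.0018] turn -0.0 phi -36.9 q6 58 grip 0.0288 ft [-0.3 -0.6  7. ]
time_s: 23.95
position: [0.3726, 0.2716, 0.1419]
tool_rot: [[0.601, 0.8, 0.006], [0.8, -0.601, 0.002], [0.005, 0.003, -1.0]]
ft_force: [-0.2, 0.7, -1.1]
grip_width: 0.0291
gripper_force: 40.0
t 23.9 d [-0.4642  0.5293  0.0111] turn 47.6 phi -36.9 q6 58 grip 0.0291 ft [-0.2  0.7 -1.1]
```

To row units: 0.0353 m is 0.0588, -0.031 m is -0.0517.

```bash
echo '[[[-0.0267,0.03,0,0,0.02],[-0.0517,0.0588,0,0,0.02],[-0.0517,0.0588,0,0,0.02],[-0.0517,0.0588,0,0,0.02],[-0.0517,0.0588,0,0,0.02],[-0.0517,0.0588,0,0,0.02],[-0.0517,0.0588,0,0,0.02],[-0.0517,0.0588,0,0,0.02],[-0.0517,0.0588,0,0,0.02],[-0.0517,0.0588,0,0,0.02]]]' > mv.in && python3 -m creep mv.in; echo '[[[-0.0517,0.0588,0,0,0.02],[-0.0517,0.0588,0,0,0.02],[-0.0517,0.0588,0,0,0.02],[-0.0517,0.0588,0,0,0.02],[-0.0517,0.0588,0,0,0.02],[-0.0233,0.0283,0,0,0.02],[0,0,0,0.1778,0.02],[0,0,0,0.1778,0.02],[0,0,0,0.1778,0.02],[0,0,0,0.1778,0.02]]]' > mv.in && python3 -m creep mv.in; echo '[[[0,0,0,0.1778,0.02],[0,0,0,0.1689,0.02],[0,0,0,0,0.02],[0,0,0,0,0.02]]]' > mv.in && python3 -m creep mv.in; python3 go.py 517 -417.4 42.8 -84.5
```

```text
time_s: 24.95
position: [0.4622, -0.1681, 0.138]
tool_rot: [[0.601, 0.799, -0.001], [0.799, -0.601, 0.001], [-0.0, -0.002, -1.0]]
ft_force: [1.4, 0.9, -1.4]
grip_width: 0.029
gripper_force: 39.9
time_s: 25.95
position: [0.5154, -0.4174, 0.1373]
tool_rot: [[0.935, 0.354, -0.002], [0.354, -0.935, 0.002], [-0.001, -0.002, -1.0]]
ft_force: [-0.3, -0.0, -1.2]
grip_width: 0.029
gripper_force: 40.0
time_s: 26.35
position: [0.5156, -0.4175, 0.138]
tool_rot: [[0.995, 0.099, -0.001], [0.099, -0.995, 0.001], [-0.001, -0.001, -1.0]]
ft_force: [-0.0, -0.3, -1.7]
grip_width: 0.029
gripper_force: 40.0
t 26.4 d [0.0015 0.0002 0.0952] turn 0.2 phi -84.3 q6 35 grip 0.029 ft [-0.  -0.3 -1.7]
```

To row units: 0.03 m is 0.05, 0.025 m is 0.0417.

```bash
echo '[[[0.0017,0,0.0333,0,0.02],[0,0,0.05,0,0.02],[0,0,0.0417,0,0.02],[0,0,0.015,0,0.02],[0,0,0.0067,0,0.02],[0,0,0.0033,0,0.02],[0,0,0.0017,0,0.02],[0,0,0,0,0.02]]]' > mv.in && python3 -m creep mv.in; python3 go.py 517 -417.4 42.8 -84.5
```

```text
time_s: 27.15
position: [0.517, -0.4179, 0.0486]
tool_rot: [[0.995, 0.096, 0.001], [0.096, -0.995, -0.001], [0.001, 0.001, -1.0]]
ft_force: [-0.3, -0.6, -1.3]
grip_width: 0.0291
gripper_force: 40.0
t 27.1 d [ 0.     -0.0005  0.0058] turn -0.0 phi -84.5 q6 35 grip 0.0291 ft [-0.3 -0.6 -1.3]
```

To row units: 0.002 m is 0.0033, 0.001 m is 0.0017.

```bash
echo '[[[0,0,0.0033,0,0.02],[0,0,0.0017,0,0.02],[0,0,0.0017,0,0.02],[0,0,0.0017,0,0.02],[0,0,0,0,0.02]]]' > mv.in && python3 -m creep mv.in;echo '[[[0,0,0.0008,0,0.02],[0,0,0,0,0.02]]]' > mv.in && python3 -m creep mv.in; python3 go.py 517 -417.4 42.8 -84.5
```

```text
time_s: 27.65
position: [0.5168, -0.4176, 0.0429]
tool_rot: [[0.995, 0.095, 0.0], [0.095, -0.995, -0.0], [0.0, 0.0, -1.0]]
ft_force: [0.4, 0.8, 1.5]
grip_width: 0.0288
gripper_force: 40.2
time_s: 27.85
position: [0.5168, -0.4176, 0.0429]
tool_rot: [[0.995, 0.095, 0.0], [0.095, -0.995, -0.0], [0.0, 0.0, -1.0]]
ft_force: [-1.4, 1.6, 4.4]
grip_width: 0.0287
gripper_force: 40.7
t 27.9 d [ 0.0002 -0.0002  0.0001] turn -0.0 phi -84.5 q6 35 grip 0.0287 ft [-1.4  1.6  4.4]
```

The manual's scale: shifts go in shares of 0.6 m and turns go in shares of 45 degrees. Converting my numbers, -0.04 m is -0.0667, -0.03 m is -0.05.

```bash
echo '[[[0,0,0,0,0.06],[0,0,0,0,0.06],[0,0,0,0,0.06],[0,0,-0.0167,0,0.06],[0,0,-0.05,0,0.06],[0,0,-0.0667,0,0.06],[0,0,-0.0667,0,0.06],[-0.0667,0,-0.0333,0,0.06],[-0.0667,0,0,0,0.06],[-0.0667,0,0,0,0.06]]]' > mv.in && python3 -m creep mv.in; echo '[[[-0.0667,0,0,0,0.06],[-0.0667,0,0,0,0.06],[0,0,0,0,0.06],[0,0,0,0,0.06]]]' > mv.in && python3 -m creep mv.in
python3 - <<'E'
from rig import *
from h import *
d=get_image("top");cv2.imwrite("pics/t6.png",cv2.resize(d["pixels"][125:290,130:500,::-1],None,fx=2.1,fy=2.1))
s=get_image("scene");cv2.imwrite("pics/s6.png",s["pixels"][:,:,::-1])
P=cloud(d)
for n,x,y,zs in(("horn",.6617,.1659,(25,57)),("motor",.6457,-.1401,(37,)),("relay",.4403,.1154,(39,)),("lamp",.517,-.4174,(37,))):
    m=(np.hypot(P[...,0]-x,P[...,1]-y)<.08)
    for z in zs:
        k=m&(abs(P[...,2]-z/1000)<.006)
        if k.sum()>10:
            print(n,z,*rect(P[k]),"mean",np.round(P[k].mean(0)*1000,1),"zp",np.round(np.percentile(P[k][:,2],[10,50,90])*1000,1))
E
```

```text
time_s: 28.85
position: [0.3962, -0.429, 0.1837]
tool_rot: [[0.995, 0.096, 0.001], [0.096, -0.995, -0.002], [0.001, 0.002, -1.0]]
ft_force: [0.1, -0.5, -0.0]
grip_width: 0.0604
gripper_force: 0.0
time_s: 29.25
position: [0.3174, -0.437, 0.1831]
tool_rot: [[0.996, 0.094, 0.001], [0.094, -0.996, -0.001], [0.001, 0.001, -1.0]]
ft_force: [0.2, -0.1, -0.6]
grip_width: 0.0602
gripper_force: 0.0
horn 25 [660.3 166.3] 27.9 [79.  76.7] mean [658.2 165.   24.8] zp [21.6 24.7 28. ]
horn 57 [660.2 166.8] 64.6 [35.1 33.4] mean [659.8 166.6  55.8] zp [52.7 55.9 58.7]
motor 37 [ 646.4 -142.4] -43.6 [126.6  65.2] mean [ 652.2 -146.7   36.8] zp [33.  36.9 40.7]
relay 39 [439.1 116.5] -38.7 [69.7 43.9] mean [438.9 116.3  38.5] zp [35.7 38.5 41.4]
lamp 37 [ 514.8 -415.6] 5.6 [96.3 29.5] mean [ 514.1 -415.1   35.4] zp [32.6 35.4 38.4]
```

View pics/t6.png

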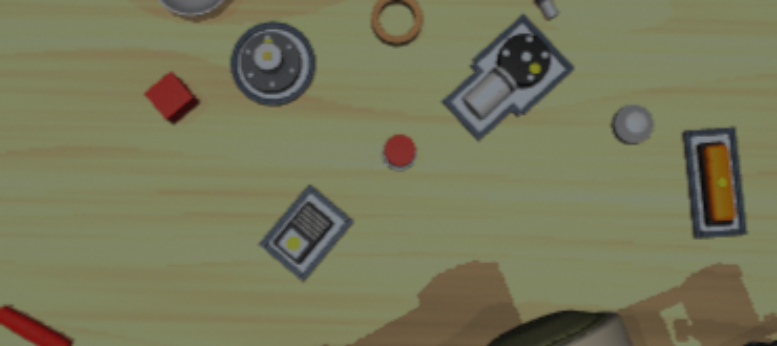

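View pics/s6.png

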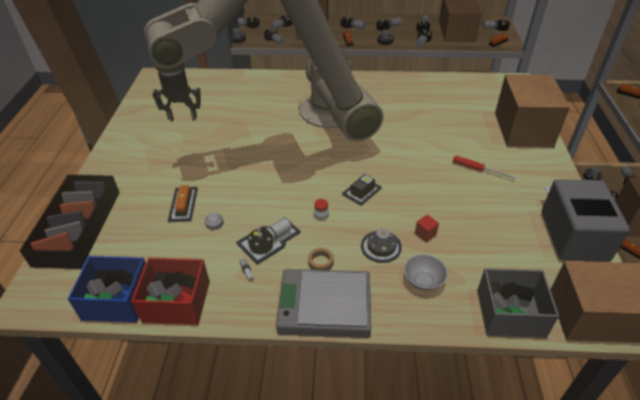

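The top crop shows all four parts flat inside their nests: horn (270,60), motor (508,75), relay (305,233) and lamp (717,182). The scene view agrees, and each top surface measures at its home height. The arm is clear, so I'm handing in.

```bash
python3 -c "from rig import close_job; print(close_job())"
```

```text
the job is handed in; nothing more can be done
None
```

The horn, motor, relay and lamp were each set down in their matching nests, checked by camera as seated, and the job was handed in at about 29 s on the robot's clock.

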